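Find the rocking corner of the vial plate and shim it

TASK

One corner of the vial plate rocks on its stand: press the blue dots on the plate's corners one after another, with the fingertips, until you find the corner that gives way. Then press that corner's orange shim tab down flat, leaving the other three shims standing, and press the same corner firmly once more (about 10 N), so that it sinks onto its shim and is carried by it. Finally move clear; lift nothing, do not shift the plate on its stand, and leave the jar, bottle and screwdriver alone.

Things in the scene. Friction and masses are not known exactly. Their poses are not given: they have to be found in the camera images.
- plate: Loose aluminium plate, 200 x 180 x 6 mm (x, y, z), 0.9 kg, with a black vial rack (90 x 80 mm, vial caps up to 40 mm above the plate's underside) fixed on its middle. It rests on four round feet of a fixed black stand; its underside is 40 mm above the bench. Origin: centre of its underside; x along the 200 mm side (away from the robot), y to the robot's left, z up.
- corner_nl (a point): Blue dot, 18 mm across, on the top face of the plate at its near left corner (near, far, left, right as seen from the robot): the place to press that corner. The foot below stands 14 mm further inside. Three feet are rigid; the fourth, under one corner that cannot be told by its looks, is on a weak spring: pressed with 2 to 7 N that corner sinks, up to 6 mm at 8 N and more (the plate tilts about 0.05 rad), and it comes back when let go.
- corner_nr (a point): Blue dot, 18 mm across, on the top face of the plate at its near right corner (near, far, left, right as seen from the robot): the place to press that corner. The foot below stands 14 mm further inside. Three feet are rigid; the fourth, under one corner that cannot be told by its looks, is on a weak spring: pressed with 2 to 7 N that corner sinks, up to 6 mm at 8 N and more (the plate tilts about 0.05 rad), and it comes back when let go.
- corner_fl (a point): Blue dot, 18 mm across, on the top face of the plate at its far left corner (near, far, left, right as seen from the robot): the place to press that corner. The foot below stands 14 mm further inside. Three feet are rigid; the fourth, under one corner that cannot be told by its looks, is on a weak spring: pressed with 2 to 7 N that corner sinks, up to 6 mm at 8 N and more (the plate tilts about 0.05 rad), and it comes back when let go.
- corner_fr (a point): Blue dot, 18 mm across, on the top face of the plate at its far right corner (near, far, left, right as seen from the robot): the place to press that corner. The foot below stands 14 mm further inside. Three feet are rigid; the fourth, under one corner that cannot be told by its looks, is on a weak spring: pressed with 2 to 7 N that corner sinks, up to 6 mm at 8 N and more (the plate tilts about 0.05 rad), and it comes back when let go.
- shim_nl (a joint): Angle of the near left corner's folding shim: 0 = pressed flat (level, at its stop); 0.42 to 0.6 rad at the start = its orange tab slants up. It stays where it is left (friction); about 8 N down on the tab point turns it. Flat, its steel tongue lies 1.5 mm under the plate's corner and bears what is pressed on a sinking corner beyond about 5 N; while it stands the tongue is well below.
- shim_nr (a joint): Angle of the near right corner's folding shim: 0 = pressed flat (level, at its stop); 0.42 to 0.6 rad at the start = its orange tab slants up. It stays where it is left (friction); about 8 N down on the tab point turns it. Flat, its steel tongue lies 1.5 mm under the plate's corner and bears what is pressed on a sinking corner beyond about 5 N; while it stands the tongue is well below.
- shim_fl (a joint): Angle of the far left corner's folding shim: 0 = pressed flat (level, at its stop); 0.42 to 0.6 rad at the start = its orange tab slants up. It stays where it is left (friction); about 8 N down on the tab point turns it. Flat, its steel tongue lies 1.5 mm under the plate's corner and bears what is pressed on a sinking corner beyond about 5 N; while it stands the tongue is well below.
- shim_fr (a joint): Angle of the far right corner's folding shim: 0 = pressed flat (level, at its stop); 0.42 to 0.6 rad at the start = its orange tab slants up. It stays where it is left (friction); about 8 N down on the tab point turns it. Flat, its steel tongue lies 1.5 mm under the plate's corner and bears what is pressed on a sinking corner beyond about 5 N; while it stands the tongue is well below.
- tab_nl (a point): Point on the upper face of the near left shim's orange tab (18 mm wide, 5 mm thick) where to press. The tab is hinged 7 mm outside the plate's left or right edge, axis along the plate's x, and reaches 54 mm outwards; this point is 40 mm from the hinge, 14 mm from the tab's end. With the tab flat the point is 38.5 mm above the bench, 47 mm outside the plate's edge, level with the plate's corner (84 mm from the plate's middle in x).
- tab_nr (a point): Point on the upper face of the near right shim's orange tab (18 mm wide, 5 mm thick) where to press. The tab is hinged 7 mm outside the plate's left or right edge, axis along the plate's x, and reaches 54 mm outwards; this point is 40 mm from the hinge, 14 mm from the tab's end. With the tab flat the point is 38.5 mm above the bench, 47 mm outside the plate's edge, level with the plate's corner (84 mm from the plate's middle in x).
- tab_fl (a point): Point on the upper face of the far left shim's orange tab (18 mm wide, 5 mm thick) where to press. The tab is hinged 7 mm outside the plate's left or right edge, axis along the plate's x, and reaches 54 mm outwards; this point is 40 mm from the hinge, 14 mm from the tab's end. With the tab flat the point is 38.5 mm above the bench, 47 mm outside the plate's edge, level with the plate's corner (84 mm from the plate's middle in x).
- tab_fr (a point): Point on the upper face of the far right shim's orange tab (18 mm wide, 5 mm thick) where to press. The tab is hinged 7 mm outside the plate's left or right edge, axis along the plate's x, and reaches 54 mm outwards; this point is 40 mm from the hinge, 14 mm from the tab's end. With the tab flat the point is 38.5 mm above the bench, 47 mm outside the plate's edge, level with the plate's corner (84 mm from the plate's middle in x).
- bracket_nl: Grey hinge bracket of the near left shim, fixed on the stand, 34 x 16 x 28 mm; origin at the centre of its underside, 12 mm above the bench. It carries the shim.
- bracket_nr: Grey hinge bracket of the near right shim, fixed on the stand, 34 x 16 x 28 mm; origin at the centre of its underside, 12 mm above the bench. It carries the shim.
- bracket_fl: Grey hinge bracket of the far left shim, fixed on the stand, 34 x 16 x 28 mm; origin at the centre of its underside, 12 mm above the bench. It carries the shim.
- bracket_fr: Grey hinge bracket of the far right shim, fixed on the stand, 34 x 16 x 28 mm; origin at the centre of its underside, 12 mm above the bench. It carries the shim.
- amber_jar: Bystander: loose amber jar with black cap, 48 mm across, 75 mm tall, standing beyond the stand. Origin: centre of its underside.
- reagent: Bystander: loose white bottle with red cap, 72 mm across, 150 mm tall, left of the stand. Origin: centre of its underside.
- driver: Bystander: loose screwdriver, 160 mm long, lying on the bench right of the stand. Origin: under its middle.

How it is judged (in metres and radians):
On the way, in this order (a step that is already met when the one before it is completed fails the run):
1. the rocking corner has been pressed so that the plate tilts, all four shims still standing (angle between plate's own z axis and vertical above 0.02 rad and value of joint each of shim_nl, shim_nr, shim_fl, shim_fr above 0.3 rad), for 0.05 s.
2. one shim is pressed flat, the other three still stand (((value of joint shim_nl below 0.08 rad and value of joint each of shim_nr, shim_fl, shim_fr above 0.3 rad) or (value of joint shim_nr below 0.08 rad and value of joint each of shim_nl, shim_fl, shim_fr above 0.3 rad) or (value of joint shim_fl below 0.08 rad and value of joint each of shim_nl, shim_nr, shim_fr above 0.3 rad) or (value of joint shim_fr below 0.08 rad and value of joint each of shim_nl, shim_nr, shim_fl above 0.3 rad))), for 0.1 s.
3. the corner is pressed again and rests on its flat shim with more than 1 N (((value of joint shim_nl below 0.08 rad and value of joint each of shim_nr, shim_fl, shim_fr above 0.3 rad and contact force between plate and bracket_nl above 1 N) or (value of joint shim_nr below 0.08 rad and value of joint each of shim_nl, shim_fl, shim_fr above 0.3 rad and contact force between plate and bracket_nr above 1 N) or (value of joint shim_fl below 0.08 rad and value of joint each of shim_nl, shim_nr, shim_fr above 0.3 rad and contact force between plate and bracket_fl above 1 N) or (value of joint shim_fr below 0.08 rad and value of joint each of shim_nl, shim_nr, shim_fl above 0.3 rad and contact force between plate and bracket_fr above 1 N))), for 0.05 s.
At the end, for the whole second after the job is handed in: Exactly one shim, that of the rocking corner, is flat (within 0.08 rad) and the other three stand (above 0.3 rad); the plate lies level (within 0.02 rad) and at rest, within 12 mm of where it started; the bystanders are within 20 mm of where they were (((value of joint shim_nl below 0.08 rad and value of joint each of shim_nr, shim_fl, shim_fr above 0.3 rad) or (value of joint shim_nr below 0.08 rad and value of joint each of shim_nl, shim_fl, shim_fr above 0.3 rad) or (value of joint shim_fl below 0.08 rad and value of joint each of shim_nl, shim_nr, shim_fr above 0.3 rad) or (value of joint shim_fr below 0.08 rad and value of joint each of shim_nl, shim_nr, shim_fl above 0.3 rad)) and angle between plate's own z axis and vertical below 0.02 rad and distance of plate from where it was at the start of the episode below 0.012 m and linear speed of plate below 0.02 m/s and distance of each of amber_jar, reagent, driver from where it was at the start of the episode below 0.02 m); the robot touches nothing.
It fails at once if the plate is lifted or shoved off its place (more than 15 mm, or tipped by more than 0.12 rad) (distance of plate from where it was at the start of the episode above 0.015 m or angle between plate's own z axis and vertical above 0.12 rad).
It fails at once if a bystander is lifted, knocked or moved by more than 25 mm (distance of any of amber_jar, reagent, driver from where it was at the start of the episode above 0.025 m).
It also fails if it takes over 54 s, if anything falls off the work surface, if the arm or the gripper's body presses on something with over 40 N, if the wrist force passes 120 N, or if a joint passes its speed limit or range.

ROBOT

A 6-joint arm with a two-finger parallel gripper is mounted at the origin on the work surface. World frame = base frame: x ahead of the robot, y to its left, z up, the work surface at z = 0. Lengths are in m, angles in degrees, forces in N, time in s.
With the tool pointing down it reaches from about 0.4 to 0.825 m from the base axis. Payload 7 kg.
Tool frame: the origin (TCP) lies on the centre line of the jaws, within the pads' length; the fingertips stand 11 mm ahead of it and the grasp point (between the pads) lies 8 mm behind it; z points along the fingers, y is the direction in which the jaws open and shut (so a half turn about z gives the same grasp; the last joint's range is limited). The gripper opens to 88 mm and grips with 3 to 60 N. Pads are 19 mm wide; open, the fingers measure 130 mm over their backs; the gripper's body (78 mm by 193 mm) begins 47 mm behind the grasp point.
Start: joints at [-48.524, 20.546, 0.682, 0, -70.136, -16.507], TCP at [0.285, -0.612, 0.238] pointing down, gripper open.
Joint ranges: [-176.03, 176.03], [-82.01, 121.73], [-58.28, 71.71], [-173.87, 95.51], [-174.79, -0.11], [-173.66, 173.66]. Speed limits (degrees/s): [136.94, 136.94, 172.46, 180, 180, 180].

INTERFACE

Orientations are given as [roll, pitch, yaw] about the fixed x, y, z axes, in that order (R = Rz(yaw) Ry(pitch) Rx(roll)).
In Python, from plant import ctrl, cams, order gives the robot as it stands.
- The arm moves only by the tool jog_arm, never from a script. Its argument "motion" is a list of rows, each an object with "offset": the shift along the tool's x, y, z in mm, a list of three; "roll": the turn about the tool's z in rad; "hand": the finger opening in mm, from 0 to 87.6. A call has 1 to 20 rows; each row is the pose to reach, as a shift and turn from the pose commanded when the call began, along the tool's axes at that moment; what a row does not reach only later rows make up. A row lasts 1/12 s, in which the tool goes at most 41.7 mm and 7.16 degrees, less where a joint would pass 70% of its speed; a pose out of reach is approached as far as the arm can. A call with a gripper value outside its range is refused whole. The fingers move at their own pace and stop on an object; the grip force is fixed at half the most. Time passes only in rows, so rows that repeat a pose let the fingers close. It gives the time, the measured TCP pose, the force and the opening at its end, in the units of the state.
- ctrl.get_obs(): the state, without advancing time (a new reading comes with each control period).
- cams.snapshot(name): name is "side" or "top"; returns a dict with "img" (400x640x3 uint8, red, green, blue), "K" (3x3 intrinsics, pixels), "cam_to_world" (4x4, takes a point from camera to world coordinates). Camera axes: x right, y down, z forward; pixel columns grow to the right and rows downward; lengths in m; the calibration is good to about 2 mm. A picture is of the moment at which its call begins. There is no depth.
- order.close_job(): hands the job in, once; it reports no verdict.
The state is a dict: "clock": time; "joint_pos": joint angles; "qvel": joint speeds; "tau": joint torques, N m; "tool_pos": TCP position; "orientation": TCP orientation; "force": force on the tool from outside, world axes, zero at the start; "moment": the same for the moment, N m; "opening": finger opening in m.
Only numpy, scipy, OpenCV 4.12 (cv2) and the standard library are available. Lean on these libraries where they do the work, as an engineer would, in place of code of your own. Each camera call takes 0.05 s, during which the arm holds its last target. There are 200 camera calls.

## Working session

There is one attempt and no reset: what is moved stays moved. The work goes in short steps, Python scripts to look and compute and a tool call to move; the robot and the scene stay as the last step left them, time stands still between calls to the robot, and variables do not carry over. Pictures are saved under pics/ and viewed, about 8 in all and at most 12, crops included, and the job is handed in when it is done.

Besides the shell and the picture viewer there is one more tool, called after "Call:" by a JSON object that holds its "name" and its "arguments", one argument or row to a line. jog_arm: Moves the arm, as the interface text tells. Its arguments: {"type":"object","properties":{"motion":{"type":"array"}},"required":["motion"]}

```bash
mkdir -p pics; ls; python3 - <<'E'
from plant import ctrl,cams,order
import cv2,numpy as np,pickle
o=ctrl.get_obs();print(o)
d={}
for n in("top","side"):
    s=cams.snapshot(n);d[n]=s;cv2.imwrite(f"pics/{n}0.png",s["img"][:,:,::-1]);print(n,s["K"],s["cam_to_world"])
pickle.dump(d,open("s0.pkl","wb"))
E
```

```text
pics
{'clock': 0.0, 'joint_pos': array([-4.85245878e+01,  2.05895685e+01,  6.33116415e-01, -2.01034674e-02,
       -7.01334472e+01, -1.65067743e+01]), 'qvel': array([ 0.01720373, -0.03223943,  0.04580413,  0.10754932, -0.05443202,
       -0.03855096]), 'tau': array([-1.94136970e-03, -5.82721639e+01,  2.93046427e+01,  6.99693784e+00,
        6.68291192e-03, -1.76779972e-04]), 'tool_pos': array([ 0.28471385, -0.61150346,  0.23663878]), 'orientation': array([ 1.79908436e+02, -7.42577145e-03, -1.55038203e+02]), 'force': array([0.0979976, 0.8754384, 0.1197232]), 'moment': array([-0.03858462, -0.04094034,  0.02024114]), 'opening': 0.08795075995982746}
top [[433.81199371   0.         323.30937956]
 [  0.         433.81199371 200.18574081]
 [  0.           0.           1.        ]] [[-3.05799462e-03 -9.81363168e-01  1.92137920e-01  4.20473025e-01]
 [-9.99879515e-01  7.65884638e-05 -1.55225219e-02 -1.35915423e-03]
 [ 1.52185158e-02 -1.92162238e-01 -9.81245164e-01  1.13967923e+00]
 [ 0.00000000e+00  0.00000000e+00  0.00000000e+00  1.00000000e+00]]
side [[377.98045977   0.         315.90056678]
 [  0.         377.98045977 193.24836929]
 [  0.           0.           1.        ]] [[-0.87065259 -0.31376221  0.37883682  0.18629467]
 [-0.49164452  0.53032547 -0.69068123  0.79322615]
 [ 0.01580286 -0.78759645 -0.61598872  0.79621187]
 [ 0.          0.          0.          1.        ]]
```

View pics/top0.png

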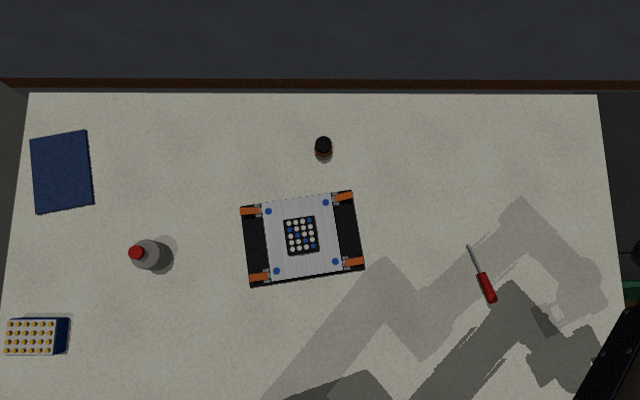

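View pics/side0.png

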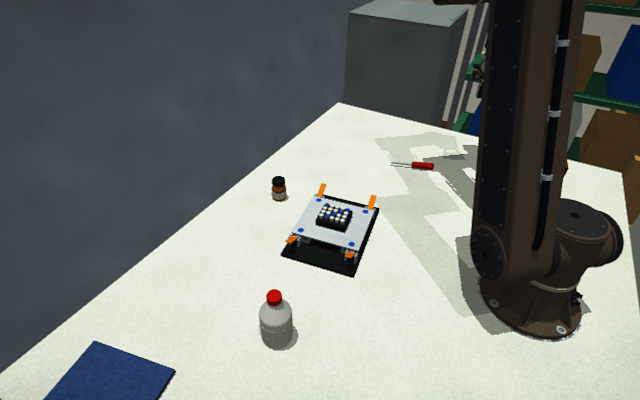

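The top view shows the dots near (268,211), (326,202), (277,271) and (335,261). All four tabs stand, and the bystanders are well away from the stand. Next I'll triangulate the dots and tabs.

```bash
cat > h.py <<'E'
import cv2,numpy as np
def ray(s,uv):
    d=np.linalg.inv(s["K"])@[*uv,1];T=s["cam_to_world"];d=T[:3,:3]@d
    return T[:3,3],d/np.linalg.norm(d)
def plane(s,uv,z):
    p,d=ray(s,uv);return p+d*(z-p[2])/d[2]
def tri(a,ua,b,ub):
    p,d=ray(a,ua);q,e=ray(b,ub)
    t=np.linalg.lstsq(np.c_[d,-e],q-p,rcond=None)[0]
    x,y=p+t[0]*d,q+t[1]*e
    return (x+y)/2,np.linalg.norm(x-y)
def blobs(s,lo,hi,box,amin=8):
    h=cv2.cvtColor(s["img"],cv2.COLOR_RGB2HSV);m=cv2.inRange(h,lo,hi)
    k=np.zeros_like(m);x0,y0,x1,y1=box;k[y0:y1,x0:x1]=m[y0:y1,x0:x1]
    n,_,st,c=cv2.connectedComponentsWithStats(k)
    return [(c[i].round(1),st[i][:5].tolist()) for i in range(1,n) if st[i][4]>=amin]
BL=((100,120,60),(130,255,255));OR=((5,170,100),(20,255,255))
E
python3 - <<'E'
import pickle;from h import *
d=pickle.load(open("s0.pkl","rb"))
for n,b in(("top",(230,180,375,295)),("side",(270,170,390,280))):
    for nm,c in(("blue",BL),("or",OR)):
        for x in blobs(d[n],*c,b):
            print(n,nm,x, plane(d[n],x[0],.046).round(4) if nm=="blue" else "")
E
```

```text
top blue (array([325.3, 202. ]), [323, 200, 6, 5, 28]) [ 0.6299 -0.0238  0.046 ]
top blue (array([267.9, 210.7]), [265, 208, 7, 6, 31]) [0.6073 0.1229 0.046 ]
top blue (array([309. , 219.9]), [307, 218, 5, 5, 20]) [0.5835 0.0179 0.046 ]
top blue (array([289.2, 229.2]), [287, 227, 5, 5, 20]) [0.5597 0.068  0.046 ]
top blue (array([297.1, 234.9]), [295, 233, 5, 5, 22]) [0.5452 0.0479 0.046 ]
top blue (array([305., 240.]), [303, 238, 5, 5, 21]) [0.5323 0.0278 0.046 ]
top blue (array([312.8, 245.4]), [311, 243, 5, 6, 23]) [0.5187 0.0081 0.046 ]
top blue (array([334.8, 261.1]), [332, 258, 6, 7, 33]) [ 0.4794 -0.0469  0.046 ]
top blue (array([276.1, 270.5]), [273, 268, 7, 6, 35]) [0.4565 0.0993 0.046 ]
top or (array([342.9, 196.2]), [334, 192, 18, 10, 114]) 
top or (array([248.7, 210.5]), [240, 207, 19, 8, 116]) 
top or (array([353.9, 261.4]), [345, 257, 19, 10, 124]) 
top or (array([257.9, 276.7]), [249, 273, 19, 9, 123]) 
side blue (array([318.1, 199.6]), [316, 198, 5, 4, 13]) [ 0.6257 -0.0232  0.046 ]
side blue (array([326.5, 204.2]), [325, 203, 4, 3, 10]) [ 0.5921 -0.0166  0.046 ]
side blue (array([347.3, 209.5]), [345, 208, 5, 4, 11]) [ 0.5253 -0.0266  0.046 ]
side blue (array([340.4, 211.2]), [338, 210, 6, 4, 14]) [ 0.5399 -0.0087  0.046 ]
side blue (array([365., 211.]), [363, 210, 5, 3, 15]) [ 0.4756 -0.0477  0.046 ]
side blue (array([333.1, 213.4]), [331, 212, 5, 4, 15]) [0.5544 0.0116 0.046 ]
side blue (array([325.9, 215.9]), [324, 214, 5, 4, 16]) [0.5678 0.0327 0.046 ]
side blue (array([300.3, 229.6]), [298, 228, 6, 4, 20]) [0.603  0.1221 0.046 ]
side blue (array([351.4, 243.6]), [349, 242, 6, 4, 21]) [0.4525 0.0985 0.046 ]
side or (array([321.3, 189.9]), [317, 184, 9, 13, 61]) 
side or (array([371.4, 202. ]), [367, 195, 9, 14, 70]) 
side or (array([291. , 239.3]), [286, 236, 11, 8, 45]) 
side or (array([349.2, 254.6]), [345, 252, 10, 6, 42])
```

Call:
{"name": "jog_arm", "arguments": {
  "motion": [
    {"offset": [-413, 430, 100], "roll": -1.288, "hand": 0},
    {"offset": [-413, 430, 100], "roll": -1.288, "hand": 0},
    {"offset": [-413, 430, 100], "roll": -1.288, "hand": 0},
    {"offset": [-413, 430, 100], "roll": -1.288, "hand": 0},
    {"offset": [-413, 430, 100], "roll": -1.288, "hand": 0},
    {"offset": [-413, 430, 100], "roll": -1.288, "hand": 0},
    {"offset": [-413, 430, 100], "roll": -1.288, "hand": 0},
    {"offset": [-413, 430, 100], "roll": -1.288, "hand": 0},
    {"offset": [-413, 430, 100], "roll": -1.288, "hand": 0},
    {"offset": [-413, 430, 100], "roll": -1.288, "hand": 0},
    {"offset": [-413, 430, 100], "roll": -1.288, "hand": 0},
    {"offset": [-413, 430, 100], "roll": -1.288, "hand": 0},
    {"offset": [-413, 430, 100], "roll": -1.288, "hand": 0},
    {"offset": [-413, 430, 100], "roll": -1.288, "hand": 0},
    {"offset": [-413, 430, 100], "roll": -1.288, "hand": 0},
    {"offset": [-413, 430, 100], "roll": -1.288, "hand": 0},
    {"offset": [-413, 430, 100], "roll": -1.288, "hand": 0},
    {"offset": [-413, 430, 100], "roll": -1.288, "hand": 0}
  ]
}}

```text
clock: 1.6
tool_pos: [0.4774, -0.0478, 0.1374]
orientation: [180.0, -0.0, -81.2]
force: [0.2, -1.2, 0.4]
opening: 0.0007
```

Call:
{"name": "jog_arm", "arguments": {
  "motion": [
    {"offset": [0, 0, 35], "roll": 0, "hand": 0},
    {"offset": [0, 0, 65], "roll": 0, "hand": 0},
    {"offset": [0, 0, 76], "roll": 0, "hand": 0},
    {"offset": [0, 0, 79], "roll": 0, "hand": 0},
    {"offset": [0, 0, 80], "roll": 0, "hand": 0},
    {"offset": [0, 0, 81], "roll": 0, "hand": 0},
    {"offset": [0, 0, 82], "roll": 0, "hand": 0},
    {"offset": [0, 0, 82], "roll": 0, "hand": 0},
    {"offset": [0, 0, 82], "roll": 0, "hand": 0}
  ]
}}

```text
clock: 2.35
tool_pos: [0.4786, -0.0479, 0.0566]
orientation: [-179.9, -0.0, -81.2]
force: [0.1, -1.8, 4.7]
opening: 0.0003
```

Call:
{"name": "jog_arm", "arguments": {
  "motion": [
    {"offset": [0, 0, 1], "roll": 0, "hand": 0},
    {"offset": [0, 0, 2], "roll": 0, "hand": 0},
    {"offset": [0, 0, 2], "roll": 0, "hand": 0},
    {"offset": [0, 0, 2], "roll": 0, "hand": 0}
  ]
}}

```text
clock: 2.68
tool_pos: [0.4785, -0.0478, 0.054]
orientation: [-179.9, -0.0, -81.2]
force: [0.9, -4.4, 5.6]
opening: 0.0006
```

Call:
{"name": "jog_arm", "arguments": {
  "motion": [
    {"offset": [0, 0, 1], "roll": 0, "hand": 0},
    {"offset": [0, 0, 2], "roll": 0, "hand": 0},
    {"offset": [0, 0, 3], "roll": 0, "hand": 0},
    {"offset": [0, 0, 3], "roll": 0, "hand": 0},
    {"offset": [0, 0, 3], "roll": 0, "hand": 0}
  ]
}}

```text
clock: 3.1
tool_pos: [0.4786, -0.0478, 0.0524]
orientation: [-179.9, -0.0, -81.2]
force: [-5.8, -1.8, 25.2]
opening: 0.0003
```

```bash
python3 - <<'E'
from plant import ctrl,cams
import cv2
for i in range(3):
    s=cams.snapshot("side");o=ctrl.get_obs();print(o["tool_pos"],o["force"])
cv2.imwrite("pics/side1.png",cv2.resize(s["img"][150:300,230:430,::-1],None,fx=4,fy=4,interpolation=cv2.INTER_CUBIC))
E
```

```text
[ 0.47859721 -0.04780688  0.05243644] [-6.48643552 -2.90521475 25.1686874 ]
[ 0.4785911  -0.04780886  0.05245528] [-6.01696824 -2.72720876 25.59837811]
[ 0.47861505 -0.04779295  0.05244192] [-6.83690945 -2.70211398 25.41148023]
```

View pics/side1.png

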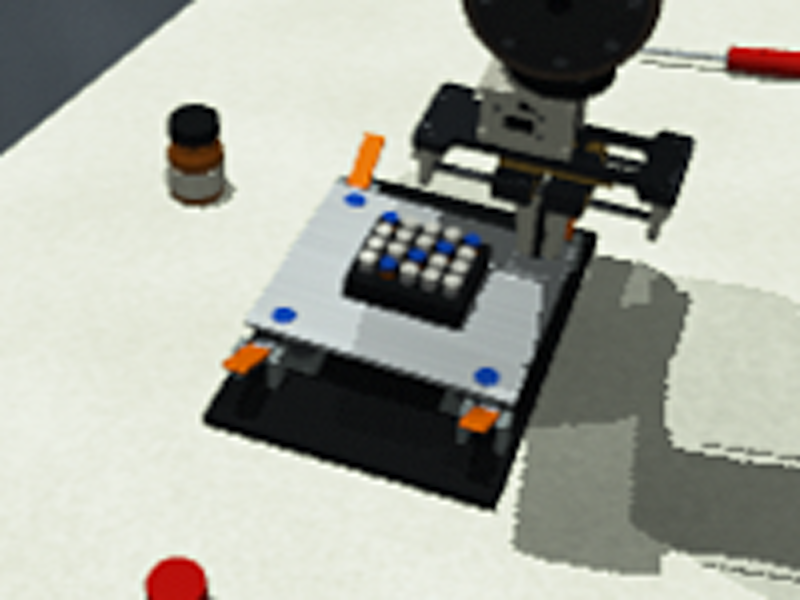

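```bash
python3 - <<'E'
import pickle;from h import *
from plant import cams
d=pickle.load(open("s0.pkl","rb"))
for n,b,T in(("side",(270,170,390,280),[(300.3,229.6),(351.4,243.6),(318.1,199.6)]),("top",(230,180,375,295),[(267.9,210.7),(276.1,270.5),(325.3,202)])):
    s=cams.snapshot(n);B=blobs(s,*BL,b)
    for t in T: print(n,t,[x[0] for x in B if np.hypot(*(x[0]-t))<4])
    print([x for x in blobs(s,*OR,b)])
E
```

```text
side (300.3, 229.6) [array([300.5, 228.3])]
side (351.4, 243.6) [array([351.4, 243.6])]
side (318.1, 199.6) [array([318.2, 199.5])]
[(array([321.3, 189.9]), [317, 184, 9, 13, 61]), (array([291. , 239.3]), [286, 236, 11, 8, 45]), (array([349.2, 254.6]), [345, 252, 10, 6, 42])]
top (267.9, 210.7) [array([267.7, 210.6])]
top (276.1, 270.5) []
top (325.3, 202) [array([325.3, 202. ])]
[(array([342.9, 196.2]), [334, 192, 18, 10, 114]), (array([248.7, 210.5]), [240, 207, 19, 8, 118])]
```

Call:
{"name": "jog_arm", "arguments": {
  "motion": [
    {"offset": [0, 0, -10], "roll": 0, "hand": 0},
    {"offset": [0, 0, -40], "roll": 0, "hand": 0},
    {"offset": [0, 0, -60], "roll": 0, "hand": 0},
    {"offset": [0, 0, -60], "roll": 0, "hand": 0},
    {"offset": [0, 0, -60], "roll": 0, "hand": 0}
  ]
}}

```text
clock: 3.77
tool_pos: [0.4786, -0.0471, 0.1115]
orientation: [-179.8, 0.1, -81.2]
force: [-0.0, -0.4, -0.3]
opening: 0.0005
```

Call:
{"name": "jog_arm", "arguments": {
  "motion": [
    {"offset": [32, 5, 0], "roll": 0, "hand": 0},
    {"offset": [63, 9, 0], "roll": 0, "hand": 0},
    {"offset": [63, 9, 0], "roll": 0, "hand": 0},
    {"offset": [63, 9, 20], "roll": 0, "hand": 0},
    {"offset": [63, 9, 30], "roll": 0, "hand": 0},
    {"offset": [63, 9, 35], "roll": 0, "hand": 0},
    {"offset": [63, 9, 39], "roll": 0, "hand": 0},
    {"offset": [63, 9, 43], "roll": 0, "hand": 0},
    {"offset": [63, 9, 47], "roll": 0, "hand": 0},
    {"offset": [63, 9, 51], "roll": 0, "hand": 0},
    {"offset": [63, 9, 55], "roll": 0, "hand": 0},
    {"offset": [63, 9, 58], "roll": 0, "hand": 0},
    {"offset": [63, 9, 60], "roll": 0, "hand": 0},
    {"offset": [63, 9, 62], "roll": 0, "hand": 0},
    {"offset": [63, 9, 63], "roll": 0, "hand": 0},
    {"offset": [63, 9, 63], "roll": 0, "hand": 0},
    {"offset": [63, 9, 63], "roll": 0, "hand": 0}
  ]
}}

```text
clock: 5.18
tool_pos: [0.4796, -0.1117, 0.0489]
orientation: [-179.9, -0.1, -81.1]
force: [-2.7, -4.6, 19.1]
opening: 0.0004
```

Call:
{"name": "jog_arm", "arguments": {
  "motion": [
    {"offset": [0, 0, -10], "roll": 0, "hand": 0},
    {"offset": [0, 0, -40], "roll": 0, "hand": 0},
    {"offset": [0, 0, -63], "roll": 0, "hand": 0},
    {"offset": [-32, -5, -63], "roll": 0, "hand": 0},
    {"offset": [-63, -9, -63], "roll": 0, "hand": 0},
    {"offset": [-63, -9, -63], "roll": 0, "hand": 0},
    {"offset": [-63, -9, -63], "roll": 0, "hand": 0}
  ]
}}

```text
clock: 5.77
tool_pos: [0.4776, -0.0463, 0.1103]
orientation: [180.0, 0.0, -81.1]
force: [-0.4, -0.9, -0.1]
opening: 0.0008
```

```bash
python3 - <<'E'
from plant import ctrl,cams
import cv2
s=cams.snapshot("side");o=ctrl.get_obs();print(o["tool_pos"],o["force"])
cv2.imwrite("pics/side2.png",cv2.resize(s["img"][150:300,230:430,::-1],None,fx=4,fy=4,interpolation=cv2.INTER_CUBIC))
E
```

```text
[ 0.47750571 -0.04704992  0.11016463] [-0.51156709 -0.13580402  0.07959805]
```

View pics/side2.png

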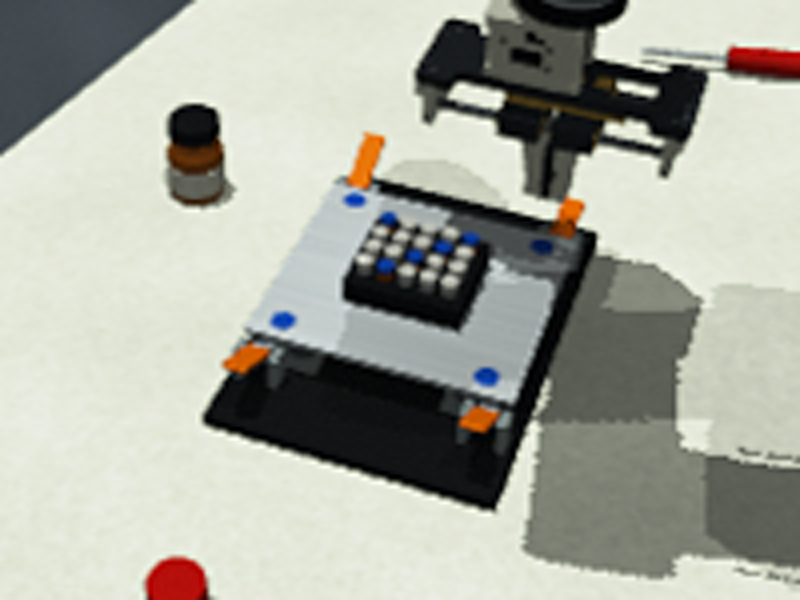

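The near-right tab at (570,215) is now short and flat. The other three tabs still stand. Next I'll press the near-right corner again.

Call:
{"name": "jog_arm", "arguments": {
  "motion": [
    {"offset": [0, 0, 30], "roll": 0, "hand": 0},
    {"offset": [0, 0, 48], "roll": 0, "hand": 0},
    {"offset": [0, 0, 52], "roll": 0, "hand": 0},
    {"offset": [0, 0, 54], "roll": 0, "hand": 0},
    {"offset": [0, 0, 55], "roll": 0, "hand": 0},
    {"offset": [0, 0, 56], "roll": 0, "hand": 0},
    {"offset": [0, 0, 56], "roll": 0, "hand": 0},
    {"offset": [0, 0, 56], "roll": 0, "hand": 0}
  ]
}}

```text
clock: 6.48
tool_pos: [0.4761, -0.0487, 0.0558]
orientation: [179.8, -0.0, -81.3]
force: [-10.3, 3.0, 20.5]
opening: 0.0008
```

Call:
{"name": "jog_arm", "arguments": {
  "motion": [
    {"offset": [0, 0, 0], "roll": 0, "hand": 0},
    {"offset": [0, 0, -10], "roll": 0, "hand": 0},
    {"offset": [0, 0, -50], "roll": 0, "hand": 0},
    {"offset": [0, 0, -90], "roll": 0, "hand": 0},
    {"offset": [40, 0, -130], "roll": 0, "hand": 0},
    {"offset": [80, 0, -150], "roll": 0, "hand": 0},
    {"offset": [120, 0, -150], "roll": 0, "hand": 0},
    {"offset": [160, 0, -150], "roll": 0, "hand": 0},
    {"offset": [200, 0, -150], "roll": 0, "hand": 0},
    {"offset": [240, 0, -150], "roll": 0, "hand": 0},
    {"offset": [280, 0, -150], "roll": 0, "hand": 0},
    {"offset": [280, 0, -150], "roll": 0, "hand": 0},
    {"offset": [280, 0, -150], "roll": 0, "hand": 0}
  ]
}}

```text
clock: 7.57
tool_pos: [0.5197, -0.3279, 0.2039]
orientation: [179.9, 0.0, -81.5]
force: [-0.2, 0.2, 0.2]
opening: 0.0007
```

```bash
python3 - <<'E'
from h import *
from plant import ctrl,cams
print(ctrl.get_obs()["force"],ctrl.get_obs()["qvel"].round(1))
for n,b in(("side",(270,170,390,280)),("top",(230,180,375,295))):
    s=cams.snapshot(n)
    for c in(BL,OR): print(n,[(x[0].tolist(),x[1]) for x in blobs(s,*c,b)])
    if n=="side": cv2.imwrite("pics/side3.png",s["img"][:,:,::-1])
    else: cv2.imwrite("pics/top3.png",s["img"][:,:,::-1])
E
```

```text
[-0.19422084  0.22491605  0.22439524] [ 3.1 -2.  -2.5 -0.7  0.3 -2.1]
side [([318.1, 199.6], [316, 198, 5, 4, 13]), ([326.5, 204.2], [325, 203, 4, 3, 10]), ([347.3, 209.3], [345, 208, 5, 4, 12]), ([340.4, 211.1], [338, 210, 6, 3, 13]), ([365.0, 211.0], [363, 210, 5, 3, 15]), ([333.1, 213.4], [331, 212, 5, 4, 15]), ([325.9, 215.8], [324, 214, 5, 4, 17]), ([300.3, 229.6], [298, 228, 6, 4, 20]), ([351.4, 243.6], [349, 242, 6, 4, 21])]
side [([321.2, 189.8], [317, 184, 9, 13, 63]), ([371.0, 204.7], [368, 201, 7, 8, 41]), ([291.0, 239.3], [286, 236, 11, 8, 45]), ([349.2, 254.6], [345, 252, 10, 6, 41])]
top [([325.3, 202.1], [322, 200, 7, 5, 28]), ([267.7, 210.7], [265, 208, 6, 6, 29]), ([308.7, 219.7], [306, 217, 6, 6, 26]), ([289.2, 229.3], [287, 227, 6, 6, 27]), ([297.1, 234.7], [295, 232, 5, 6, 24]), ([304.9, 240.1], [303, 238, 5, 5, 24]), ([312.7, 245.4], [310, 243, 6, 6, 27]), ([334.7, 261.0], [332, 258, 6, 7, 32]), ([276.1, 270.5], [273, 268, 7, 6, 34])]
top [([342.9, 195.9], [334, 191, 18, 11, 125]), ([248.7, 210.3], [240, 207, 19, 8, 129]), ([352.6, 261.5], [346, 258, 15, 9, 95]), ([257.7, 276.5], [249, 272, 19, 10, 132])]
```

View pics/side3.png

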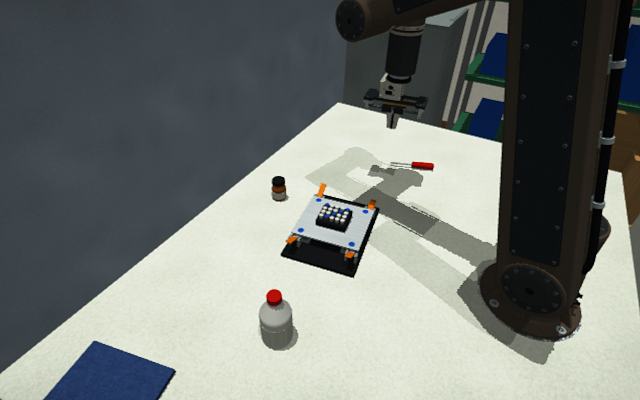

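```bash
python3 - <<'E'
import cv2;from h import *
from plant import cams
s=cams.snapshot("top");t=cams.snapshot("side")
R=np.array([[.988,.153],[-.153,.988]])
for u in(346,361): print("flat tab end, plate frame",R@(plane(s,(u,261),.038)[:2]-[.5433,.0379]))
cv2.imwrite("pics/c.png",np.hstack([cv2.resize(a[:,:,::-1],(390,390),interpolation=cv2.INTER_NEAREST) for a in(s["img"][235:287,320:372],t["img"][180:232,340:392])]))
E
```

```text
flat tab end, plate frame [-0.07992266 -0.10236646]
flat tab end, plate frame [-0.08579999 -0.13976668]
```

View pics/c.png

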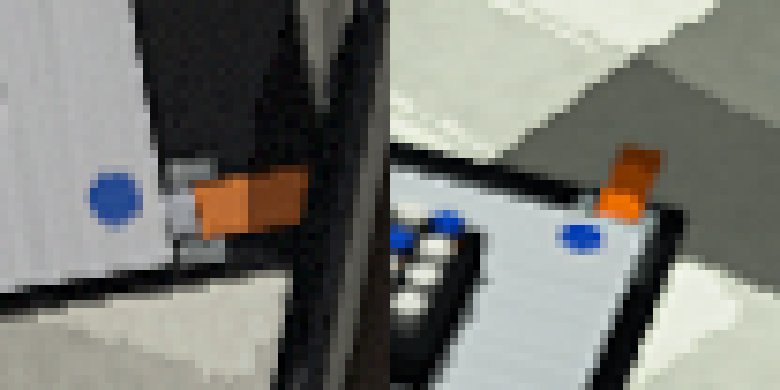

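```bash
python3 - <<'E'
import pickle;from h import *
t=pickle.load(open("s0.pkl","rb"))["side"]
R=np.array([[.988,.153],[-.153,.988]]);ex,ey=R
for u in((373.7,199.7),(371.5,195)): print(R@(plane(t,u,.038)[:2]-[.5392,.0374]))
T=np.linalg.inv(t["cam_to_world"])
for a in(0,.08,.16,.3,.5):
    p=np.array([*(np.array([.5392,.0374])-.084*ex-(.097+.054*np.cos(a))*ey),.038+.054*np.sin(a)])
    c=t["K"]@(T@[*p,1])[:3];print(a,c[:2]/c[2])
E
```

```text
[-0.0859031  -0.14789858]
[-0.07340845 -0.16902227]
0 [373.33528136 199.00527336]
0.08 [373.46989833 197.98701693]
0.16 [373.57834516 197.03331552]
0.3 [373.70272816 195.53776481]
0.5 [373.73052376 193.83562288]
```

```bash
python3 - <<'E'
from plant import ctrl,order
o=ctrl.get_obs();print(o["clock"],o["qvel"].round(2),o["force"].round(2));print(order.close_job())
E
```

```text
7.7667 [ 0.86 -0.42 -0.2   0.17  0.13  0.16] [ 0.29  0.56 -0.22]
the job is handed in; nothing more can be done
None
```

The near right corner is the rocking one. I pressed its shim flat, pressed the corner again onto the shim, moved clear and handed the job in at about 7.8 s; no verdict is reported.

- **Finding the corner:** near right was the first corner I pressed, and it gave way. It sank about 4 mm or more before stiffening, and the opposite far left dot rose about 1.3 px while near left and far right stayed put. I did not press the other three corners.
- **Shim:** I pressed the near right tab to its stop at about 19 N, with the fingertips at 38 mm. In the side view its end sits at row 199.7, where 199.0 is expected when flat and 198.0 at 0.08 rad. The other three tabs are unchanged.
- **Second press:** the corner took 20.5 N with the fingertips stopping about 2 mm higher than at 5.6 N before. So the shim is carrying it, though I pressed about twice the 10 N you asked for. Sideways force was about 10 N, but the plate did not shift.
- **Last checks:** the corner dots are within 0.2 px of where they started, so the plate is level and in place. The bystanders look unmoved by eye. The arm is clear and reads no contact force.
- **Disagreements:** the two cameras differ by about 4 mm in x. The arm hid the tab's end in the last top view, so I judged flatness from the side view only.

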